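Clear the tote and hold the press guard gate open

ROBOT

A 6-joint arm with a two-finger parallel gripper is mounted at the origin on the work surface. World frame = base frame: x ahead of the robot, y to its left, z up, the work surface at z = 0. Lengths are in m, angles in rad, forces in N, time in s.
With the tool pointing down it reaches from about 0.3 to 0.825 m from the base axis. Payload 5.4 kg.
Tool frame: the origin (TCP) lies midway between the tips of the shut fingers; the grasp point (between the pads) lies 19 mm behind it; z points along the fingers, y is the direction in which the jaws open and shut (so a half turn about z gives the same grasp; the last joint's range is limited). The gripper opens to 92 mm and grips with 3 to 60 N. Pads are 20 mm wide; open, the fingers measure 128 mm over their backs; the gripper's body (75 mm by 189 mm) begins 69 mm behind the grasp point.
Start: joints at [-0.21, 0.158, 1.597, -0, 1.386, -0.21], TCP at [0.575, -0, 0.215] pointing down, gripper open.
Joint ranges: [-2.91, 2.91], [-0.94, 2.29], [0.18, 2.7], [-1.29, 4.43], [0.17, 2.64], [-3, 3]. Speed limits (rad/s): [2.57, 2.57, 3.14, 3.14, 3.14, 3.14].

INTERFACE

Orientations are given as a unit quaternion [w, x, y, z].
In Python, from cell import * gives the robot as it stands.
- The arm moves only by the shell command python3 -m handwheel 'ROWS' [OPENING]. ROWS is JSON, a list that holds one entry, the list of rows, each a list of 6 numbers: the shift along the tool's x, y, z as a fraction of full scale, then the turn, a rotation vector about the tool's x, y, z as a fraction of full scale. In form: [[[x, y, z, ax, ay, az], ...]]. A call has 1 to 10 rows; each row is the pose to reach, as a shift and turn from the pose commanded when the call began, along the tool's axes at that moment, turning the shorter way round; what a row does not reach only later rows make up. Full scale, the value 1, is 300 mm for a shift and 180 degrees for a turn. A row lasts 1/12 s, in which the tool goes at most 41.7 mm and 7.16 degrees, less where a joint would pass 70% of its speed; a pose out of reach is approached as far as the arm can. A call with a number of a shift or a turn outside -1 to 1 is refused whole. A call with a gripper value outside its range is refused whole. OPENING is the closure, from -1 (fully open) to 1 (shut), set as the call begins (- or left out, the last holds). The fingers move at their own pace and stop on an object; the grip force is fixed at half the most. Time passes only in rows, so rows that repeat a pose let the fingers close. It gives the time, the measured TCP pose, the force and the opening at its end, in the units of the state.
- get_obs(): the state, without advancing time (a new reading comes with each control period).
- camera(name): name is "scene" or "side" or "wrist"; returns the picture (384x512x3 uint8, red, green, blue); there is no depth.
- camera_model(name): a dict with "camera_matrix" (3x3 intrinsics, pixels), "world_from_camera" (4x4, takes a point from camera to world coordinates). Camera axes: x right, y up, looking along -z (the intrinsics and any distortion apply to the point x, -y, -z); pixel columns grow to the right and rows downward; lengths in m; the calibration is good to about 2 mm. The wrist camera is an equidistant fisheye: a pixel r from the principal point sees the ray r / f radians off the axis. A picture is of the moment at which its call begins: read the wrist's pose just before it. camera_model takes no time and is no camera call; for the wrist camera it gives the pose at the moment of the call.
- sign_off(): hands the job in, once; it reports no verdict.
Trained networks look in the newest picture that a camera, given by its name, has taken for a name from the list of things; names that differ only in an ending like _2 or _b are one class to them, and where a whole thing is asked for, a point or a joint stands for the part that bears it (a point fixed in the world has none). Each returns a list of dicts, best first, with "confidence" (0 to 1); they miss things now and then, are a little off and sometimes report something else, mostly with a low value. They report only what shows in the picture. A call takes as long as a camera call. They do not tell look-alikes from the thing itself.
- spot_in(thing, camera): "xyz" ([x, y, z] in m, in world coordinates, good to about 4 mm: the middle of the surface that is visible of it).
- outline_of(thing, camera): "mask" (384x512 bool, what is visible of it).
- landmark_of(thing, camera): "xyz" ([x, y, z] in m, in world coordinates, good to about 4 mm: a listed point, or the origin of a listed thing).
The state is a dict: "time_s": time; "joints": joint angles; "qvel": joint speeds; "joint_torque": joint torques, N m; "tcp_pos": TCP position; "eef_rot": TCP orientation; "ft_force": force on the tool from outside, world axes, zero at the start; "torque": the same for the moment, N m; "width": finger opening in m.
Only numpy, scipy, OpenCV 4.12 (cv2) and the standard library are available. Lean on these libraries where they do the work, as an engineer would, in place of code of your own. Each camera call takes 0.05 s, during which the arm holds its last target. There are 200 camera calls.

TASK

The tack tote stands in the way of the shoe press's guard gate: hang it by its handle on the double hook beside the gate and let go of it. Then squeeze the slide bolt on the post open, squeeze the red trigger against the black grip on the gate, and swing the gate towards you past its half-open detent until it is wide open. The gate closes by itself, so finish still holding it wide open with the gripper for the mate who changes the form; leave the tape roll, jar and polish tin where they are.

Things in the scene. Friction and masses are not known exactly. Their poses are not given: they have to be found in the camera images.
- press: Fixed shoe press, 340 wide (plus the hook) x 260 deep x 640 mm high: blue-grey portal with air cylinder over an aluminium foot form, low yellow guard. Origin on the table midway along the shut gate. x points from the gate into the press (robot on the -x side), y left, z up. Portal legs and beam begin 140 mm behind the gate; guard, gate and the detent plate over the hinge end below 290 mm.
- hook_mid (a point): Where the tote's bar shall rest: midway between the two level prongs of the steel hook left of the gate, 205 mm up, on their top line; axes as the press. Prongs: 10 mm round, 64 mm apart along press y, pointing to press -x; from here they run 37 mm forward, then turn up (tips 22 mm above this point, 49 mm forward), and 68 mm back to their bracket. Free above and below.
- tote: Small green sheet-steel tack tote, 64 x 120 x 45 mm (x, y, z) with a rigid steel bail handle over it; 0.25 to 0.5 kg, loose. Origin: centre of its underside. It stands on the table in front of the gate.
- tote_bar (a point): Middle of the top bar of the tote's handle: a level 10 mm round bar, straight for 92 mm along the tote's y, 125 mm above the tote's underside, with 70 mm of free space below it. Can be pinched from above across the bar (along the tote's x).
- bolt_lug (a point): Top centre of the red moving lug of the first catch, the slide bolt on the right-hand guard post, 285 mm above the table: an upright 16 (press x) x 8 (press y) x 55 mm, 36 mm in front of the gate's middle plane, just in front of the bolt and post. It moves with the bolt.
- bolt_fixed_lug (a point): Top centre of the dark steel fixed lug of the slide bolt, 16 x 8 x 62 mm, top 285 mm above the table, 38 mm to the right (press -y) of the moving lug when the bolt is shot. Squeezing both lugs together from outside (46 mm over both when shot, 28 mm when drawn) draws the bolt; only the red lug moves.
- slide_bolt (a joint): Slide bolt: 0 m shot (0 to 0.002 at the start), in front of the gate; 0.018 drawn fully (stop). It clears the gate at 0.015. Stiff friction of about 4 N, no spring: it stays where it is left.
- grip_bar (a point): Top centre of the black fixed grip bar on the gate's front: upright, 16 (across the gate) x 10 (along the gate) x 62 mm high, top 275 mm above the table, 50 mm in front of the gate's middle plane, 160 mm from the hinge along the gate; free all round for its upper 45 mm. Swings with the gate.
- trigger_bar (a point): Top centre of the red trigger bar of the second catch, same size and height as the grip bar, 195 mm from the hinge along the gate when free. It slides along the gate towards the grip bar; both are pinched together from above (45 mm over both when free, 31 mm when squeezed).
- trigger (a joint): Trigger: 0 m free, latched behind the post; 0.014 fully squeezed (stop); the latch is clear of the post from 0.010. Spring of 4.5 N rising to 11 N: it comes back when let go.
- gate_hinge (a point): The gate's vertical hinge axis at table height, at the gate's left end (press y +125 mm). Fixed, with the press's axes.
- gate (a joint): Gate angle: 0 rad shut, growing as its right end swings out towards the robot (clockwise from above), stop at 1.5. A sprung detent near 0.5 rad must be pulled over (about 5 N at the grip); wide open is 1.15 or more. A damped self-closing spring (0.1 to 0.35 N m) swings it back to the detent when let go. Gate 240 mm long, 40 to 260 mm above the table.
- tape_roll: Bystander: yellow ring of tape lying flat, 76 mm across, 36 mm high; origin under its centre.
- jar: Bystander: glass jar with red lid, 66 mm across, 90 mm high; origin under its centre.
- polish_tin: Bystander: flat blue polish tin with steel lid, 75 mm across, 30 mm high; origin under its centre.
Things that resemble listed ones, but are neither listed nor needed, are in the scene too. What is meant by the tote is not yellow, and is the larger of those in its own colour.

How it is judged:
By the outcome, as a careful person would: the job done as asked, in the order asked, and still so for the second after the job is handed in, while the arm keeps its last pose, push and grip.
It also fails if it takes over 61 s, if anything falls off the work surface, if the arm or the gripper's body presses on something with over 40 N, if the wrist force passes 120 N, or if a joint passes its speed limit or range.

## Working session

There is one attempt and no reset: what is moved stays moved. The work goes in short steps, Python scripts to look and compute and a shell command to move; the robot and the scene stay as the last step left them, time stands still between calls to the robot, and variables do not carry over. Pictures are saved under pics/ and viewed, about 8 in all and at most 12, crops included, and the job is handed in when it is done.

```bash
ls; mkdir -p pics; cat > look.py <<'E'
from cell import *
import cv2,numpy as np
def save(cam,name):
    im=camera(cam); cv2.imwrite(f'pics/{name}.png',cv2.cvtColor(im,cv2.COLOR_RGB2BGR)); return im
E
python3 - <<'E'
from look import *
o=get_obs();print(o['time_s'],o['tcp_pos'],o['eef_rot'],o['width'])
a=save('scene','s1');b=save('side','d1')
cv2.imwrite('pics/both.png',cv2.cvtColor(cv2.resize(np.hstack([a,b]),(800,300),interpolation=cv2.INTER_AREA),cv2.COLOR_RGB2BGR))
for c in('scene','side'):
  for t in['press','hook_mid','tote','tote_bar','bolt_lug','bolt_fixed_lug','grip_bar','trigger_bar','gate_hinge','tape_roll','jar','polish_tin']:
    print(c,t,[(np.round(d['xyz'],3).tolist(),round(d['confidence'],2)) for d in landmark_of(t,c)])
print(get_obs()['time_s'])
E
```

```text
pics
0.0 [5.74410403e-01 1.01470145e-04 2.13652161e-01] [-7.37245344e-04  7.07102022e-01  7.07110975e-01 -5.05509696e-04] 0.09204696610791809
scene press [([0.661, -0.029, -0.001], 0.62)]
scene hook_mid [([0.61, 0.213, 0.203], 0.96)]
scene tote [([0.362, -0.032, 0.002], 0.94), ([0.337, 0.126, -0.004], 0.83)]
scene tote_bar [([0.496, 0.022, 0.125], 0.92), ([0.358, -0.034, 0.089], 0.85), ([0.335, 0.13, 0.126], 0.6), ([0.66, 0.096, -0.001], 0.54)]
scene bolt_lug [([0.628, -0.156, 0.289], 0.75), ([0.492, 0.022, 0.121], 0.62)]
scene bolt_fixed_lug [([0.628, -0.2, 0.284], 0.9)]
scene grip_bar [([0.611, -0.066, 0.275], 0.73)]
scene trigger_bar [([0.612, -0.097, 0.274], 0.46)]
scene gate_hinge [([0.66, 0.092, 0.002], 0.89), ([0.628, -0.158, 0.286], 0.63)]
scene tape_roll [([0.456, -0.335, -0.002], 0.89)]
scene jar [([0.348, -0.347, -0.003], 0.88)]
scene polish_tin [([0.34, 0.412, 0.001], 0.54)]
side press [([0.664, -0.03, -0.002], 0.89), ([0.634, -0.193, 0.28], 0.2)]
side hook_mid [([0.608, 0.21, 0.209], 0.82), ([0.608, -0.065, 0.277], 0.67)]
side tote [([0.357, -0.032, -0.001], 0.94), ([0.331, 0.129, 0.002], 0.81), ([0.494, 0.025, -0.003], 0.71), ([0.607, -0.066, 0.276], 0.19)]
side tote_bar [([0.338, 0.129, 0.13], 0.97), ([0.498, 0.021, 0.124], 0.88), ([0.356, -0.032, 0.089], 0.77), ([0.609, -0.063, 0.273], 0.45)]
side bolt_lug []
side bolt_fixed_lug [([0.632, -0.191, 0.282], 0.64)]
side grip_bar [([0.606, -0.066, 0.275], 0.74)]
side trigger_bar []
side gate_hinge [([0.658, 0.101, -0.003], 0.87)]
side tape_roll [([0.457, -0.331, 0.002], 0.73)]
side jar [([0.355, -0.344, 0.002], 0.82)]
side polish_tin [([0.336, 0.408, 0.004], 0.97)]
1.3
```

View pics/s1.png

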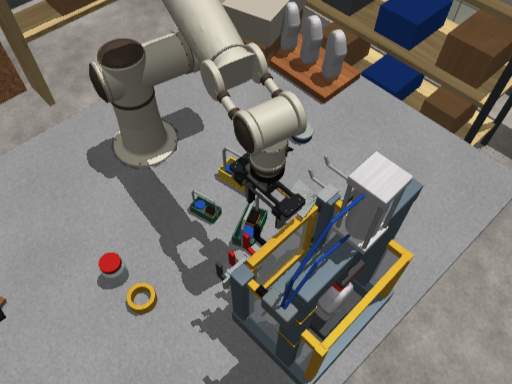

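View pics/d1.png

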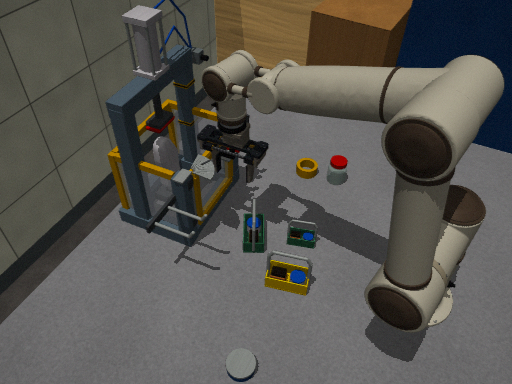

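The scene shows the larger green tote at (0.495, 0.022) in front of the gate. A smaller green one and a yellow one are look-alikes nearer the robot. The press is roughly axis-aligned. I'll move above the tote and look with the wrist camera.

```bash
python3 -m handwheel '[[[0.03,-0.13,0,0,0,0],[0.073,-0.263,0,0,0,0],[0.073,-0.263,0,0,0,0],[0.073,-0.263,0,0,0,0]]]' -1
python3 - <<'E'
from look import *
T=camera_model('wrist');a=save('wrist','w1')
M=np.array(T['world_from_camera']);K=np.array(T['camera_matrix'])
cv2.imwrite('pics/w1b.png',cv2.resize(cv2.imread('pics/w1.png'),(800,600)))
for t in['tote','tote_bar','bolt_lug','bolt_fixed_lug','grip_bar','trigger_bar','hook_mid']:
    print(t,[(np.round(d['xyz'],3).tolist(),round(d['confidence'],2)) for d in landmark_of(t,'wrist')])
print(K.tolist(),np.round(M,3).tolist())
# tote yaw: project mask onto plane of the box top
for d in outline_of('tote','wrist'):
    m=d['mask'];v,u=np.nonzero(m)
    x=(u-K[0,2]);y=(v-K[1,2]);r=np.hypot(x,y)+1e-9;th=r/K[0,0]
    ray=np.stack([np.sin(th)*x/r,-np.sin(th)*y/r,-np.cos(th)],1)@M[:3,:3].T
    p=M[:3,3]+ray*((0.045-M[2,3])/ray[:,2])[:,None]
    print(d['confidence'],len(u),cv2.minAreaRect((p[:,:2]*1000).astype(np.float32)))
E
```

```text
time_s: 1.63
tcp_pos: [0.4942, 0.0226, 0.2139]
eef_rot: [-0.001, 0.707, 0.707, -0.0]
ft_force: [0.5, 1.1, 0.7]
width: 0.0921
tote [([0.337, 0.129, -0.001], 0.73), ([0.496, 0.022, -0.0], 0.72), ([0.358, -0.031, 0.004], 0.7)]
tote_bar [([0.494, 0.021, 0.126], 0.98), ([0.336, 0.125, 0.128], 0.61), ([0.358, -0.036, 0.088], 0.59), ([0.658, 0.101, 0.001], 0.19)]
bolt_lug []
bolt_fixed_lug []
grip_bar []
trigger_bar []
hook_mid []
[[297.3186396354542, 0.0, 255.1471742887242], [0.0, 297.3186396354542, 189.22688953224122], [0.0, 0.0, 1.0]] [[1.0, -0.002, 0.0, 0.494], [0.002, 0.958, 0.287, 0.103], [-0.001, -0.287, 0.958, 0.384], [0.0, 0.0, 0.0, 1.0]]
0.98 5708 ((315.0282897949219, 119.92534637451172), (185.48690795898438, 67.65023803710938), 11.889158248901367)
0.79 5804 ((502.2618713378906, 9.272994995117188), (64.7759780883789, 156.4136962890625), 25.72310447692871)
0.59 2674 ((351.18115234375, -26.818904876708984), (124.679931640625, 51.37952423095703), 15.527008056640625)
```

View pics/w1b.png

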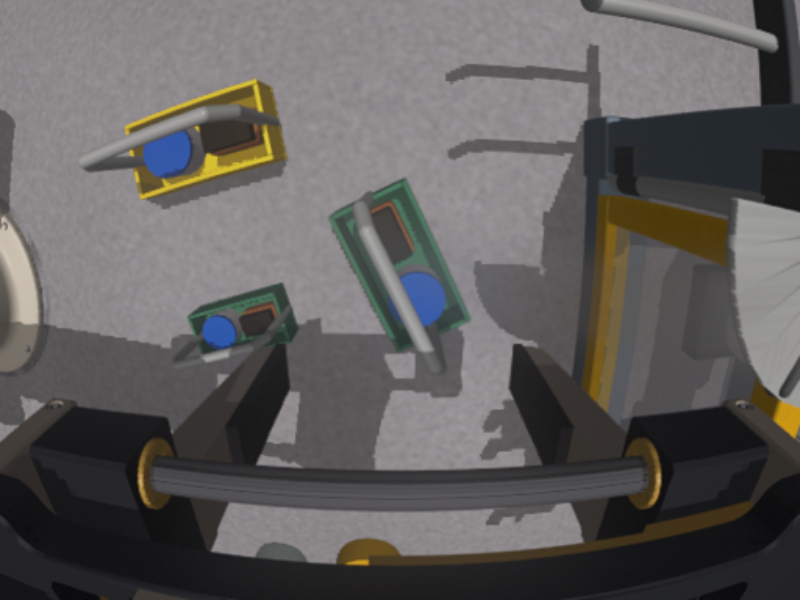

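The wrist view shows the tote turned about 25° counter-clockwise: its rim edges run (332,213)→(397,350) and (407,180)→(468,320). The prong shadows sit at upper right. I'll turn −25° about tool z, descend and grip.

```bash
python3 -m handwheel '[[[0,0,0.02,0,0,-0.04],[0,0,0.04,0,0,-0.08],[0,0,0.1,0,0,-0.12],[0,0,0.2,0,0,-0.139],[0.002,0,0.3,0,0,-0.139],[0,0,0.36,0,0,-0.139],[0,0,0.36,0,0,-0.139]]]' -1
python3 -m handwheel '[[[0,0,0,0,0,0],[0,0,0,0,0,0],[0,0,0,0,0,0],[0,0,0,0,0,0],[0,0,0,0,0,0]]]' 1
```

```text
time_s: 2.67
tcp_pos: [0.4928, 0.0224, 0.1022]
eef_rot: [-0.004, 0.537, 0.843, -0.002]
ft_force: [-1.1, 0.4, -0.9]
width: 0.0921
time_s: 3.08
tcp_pos: [0.497, 0.0217, 0.1079]
eef_rot: [0.001, 0.537, 0.843, 0.0]
ft_force: [-0.5, -0.5, 0.6]
width: 0.0607
```

```bash
python3 -m handwheel '[[[0,0,0,0,0,0],[0,0,0,0,0,0],[0,0,0,0,0,0],[0,0,0,0,0,0],[0,0,0,0,0,0],[0,0,0,0,0,0],[0,0,0,0,0,0],[0,0,0,0,0,0],[0,0,0,0,0,0],[0,0,0,0,0,0]]]'
python3 -m handwheel '[[[0,0,-0.05,0,0,0],[0,0,-0.14,0,0,0.02],[0,0,-0.28,0,0,0.05],[0,0,-0.4,0,0,0.085],[0,0,-0.433,0,0,0.12],[0,0,-0.433,0,0,0.139],[0,0,-0.433,0,0,0.139],[0,0,-0.433,0,0,0.139]]]'
```

```text
time_s: 3.92
tcp_pos: [0.496, 0.0218, 0.1066]
eef_rot: [-0.0, 0.537, 0.844, -0.0]
ft_force: [-0.2, -0.6, 0.9]
width: 0.0089
time_s: 4.58
tcp_pos: [0.4953, 0.0221, 0.2353]
eef_rot: [-0.001, 0.706, 0.708, -0.001]
ft_force: [-0.4, -0.1, -3.6]
width: 0.0091
```

```bash
python3 -m handwheel '[[[0.04,0,0,0,0,0],[0.11,0,0,0,0,0],[0.2,0,0,0,0,0],[0.3,0,0,0,0,0],[0.4,0,0,0,0,0],[0.5,0,0,0,0,0],[0.58,0,0,0,0,0],[0.62,0,0,0,0,0],[0.632,0,0,0,0,0],[0.632,0,0,0,0,0]]]'
python3 - <<'E'
from look import *
print(get_obs()['tcp_pos'])
a=save('wrist','w2');b=save('side','d2');c=save('scene','s2')
cv2.imwrite('pics/w2b.png',cv2.cvtColor(np.hstack([cv2.resize(a[:,100:],(430,400)),cv2.resize(b[100:280,90:290],(400,400))[:,:370]]),cv2.COLOR_RGB2BGR))
for cam in('wrist','side','scene'):
  for t in['tote','tote_bar','hook_mid']:
    print(cam,t,[(np.round(d['xyz'],3).tolist(),round(d['confidence'],2)) for d in landmark_of(t,cam)])
E
```

```text
time_s: 5.42
tcp_pos: [0.4955, 0.2119, 0.2357]
eef_rot: [-0.0, 0.706, 0.708, -0.001]
ft_force: [-1.4, -0.6, -3.6]
width: 0.0092
[0.49554081 0.21189385 0.23571865]
wrist tote [([0.335, 0.126, -0.002], 0.95), ([0.494, 0.21, 0.13], 0.9)]
wrist tote_bar [([0.497, 0.21, 0.252], 0.89), ([0.335, 0.128, 0.126], 0.88)]
wrist hook_mid [([0.61, 0.206, 0.208], 0.78)]
side tote [([0.335, 0.128, 0.002], 0.8), ([0.496, 0.214, 0.13], 0.76), ([0.356, -0.033, -0.002], 0.57)]
side tote_bar [([0.355, -0.027, 0.088], 0.83), ([0.498, 0.212, 0.252], 0.68), ([0.34, 0.13, 0.13], 0.56)]
side hook_mid [([0.608, 0.208, 0.21], 0.91)]
scene tote [([0.358, -0.032, 0.001], 0.97), ([0.34, 0.126, -0.006], 0.93), ([0.496, 0.21, 0.128], 0.85), ([0.664, -0.032, 0.001], 0.37), ([0.352, -0.343, -0.001], 0.33)]
scene tote_bar [([0.356, -0.036, 0.088], 0.97), ([0.494, 0.214, 0.254], 0.83), ([0.336, 0.131, 0.124], 0.77), ([0.616, -0.096, 0.274], 0.35), ([0.656, 0.094, 0.001], 0.26)]
scene hook_mid [([0.61, 0.21, 0.206], 0.72)]
```

View pics/w2b.png

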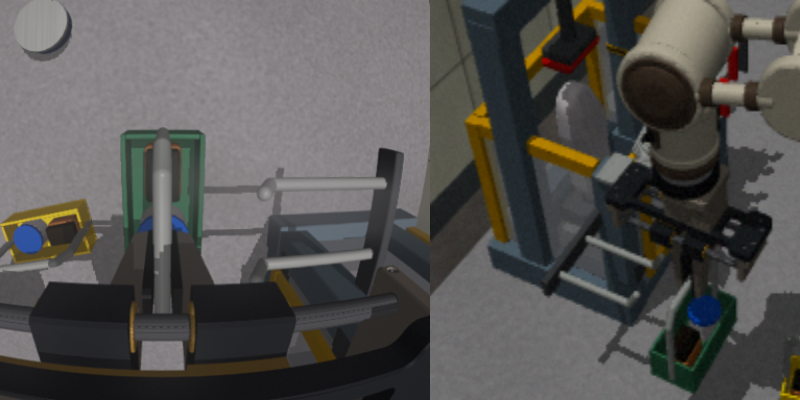

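Wrist and side views show the tote held square by its bar. The prongs, at rows 183–265 of the wrist half, line up with the space under its handle. I'll advance over the prongs, then lower.

```bash
python3 -m handwheel '[[[0,0.03,0,0,0,-0.004],[-0.004,0.09,0,0,0,-0.008],[-0.007,0.16,0,0,0,-0.008],[-0.007,0.23,0,0,0,-0.008],[-0.007,0.3,0,0,0,-0.008],[-0.007,0.35,0,0,0,-0.008],[-0.007,0.375,0,0,0,-0.008],[-0.007,0.377,0,0,0,-0.008],[-0.007,0.377,0,0,0,-0.008]]]'
python3 -m handwheel '[[[0,0,0.03,0,0,0],[0,0,0.07,0,0,0],[0,0,0.1,0,0,0],[0,0,0.12,0,0,0],[0,0,0.13,0,0,0],[0,0,0.13,0,0,0]]]'
python3 - <<'E'
from look import *
b=save('side','d3');c=save('scene','s3');a=save('wrist','w3')
cv2.imwrite('pics/w3b.png',cv2.cvtColor(np.hstack([cv2.resize(a[:,150:],(410,400)),cv2.resize(b[140:290,100:250],(390,400))]),cv2.COLOR_RGB2BGR))
for cam in('wrist','side','scene'):
  for t in['tote_bar','hook_mid']:
    print(cam,t,[(np.round(d['xyz'],3).tolist(),round(d['confidence'],2)) for d in landmark_of(t,cam)])
E
```

```text
time_s: 6.77
tcp_pos: [0.609, 0.2094, 0.236]
eef_rot: [-0.0, 0.698, 0.716, -0.0]
ft_force: [-0.8, -0.5, -3.6]
width: 0.009
time_s: 7.27
tcp_pos: [0.6082, 0.2093, 0.196]
eef_rot: [-0.001, 0.698, 0.716, -0.001]
ft_force: [0.0, 0.2, -3.6]
width: 0.0092
wrist tote_bar [([0.336, 0.125, 0.124], 0.76), ([0.609, 0.207, 0.218], 0.67), ([0.356, -0.037, 0.087], 0.58)]
wrist hook_mid []
side tote_bar [([0.339, 0.129, 0.13], 0.95), ([0.354, -0.029, 0.086], 0.7), ([0.609, 0.211, 0.213], 0.67)]
side hook_mid [([0.612, 0.21, 0.208], 0.86)]
scene tote_bar [([0.355, -0.03, 0.089], 0.87), ([0.338, 0.13, 0.124], 0.62), ([0.607, 0.209, 0.214], 0.52)]
scene hook_mid [([0.614, 0.207, 0.202], 0.98), ([0.611, -0.066, 0.273], 0.6)]
```

View pics/w3b.png

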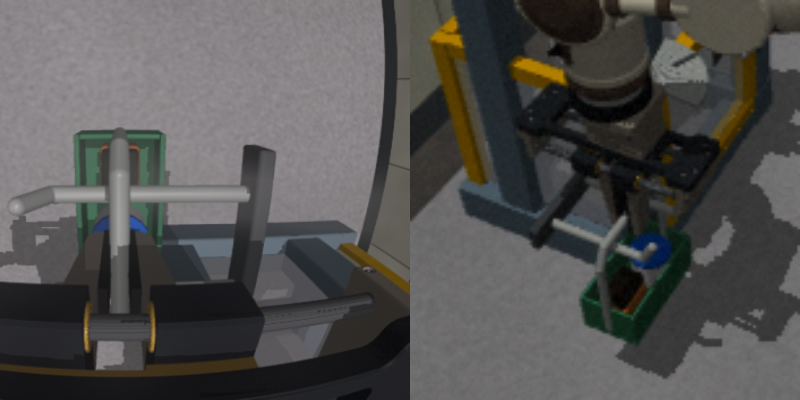

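The bar lies over the level part of the prong (120,195 in the wrist half), with the box below. I'll lower until the weight comes off.

```bash
python3 -m handwheel '[[[0,0,0.006,0,0,0],[0,0,0.012,0,0,0],[0,0,0.016,0,0,0],[0,0,0.016,0,0,0]]]'
```

```text
time_s: 8.05
tcp_pos: [0.6088, 0.2093, 0.1921]
eef_rot: [-0.0, 0.698, 0.716, -0.0]
ft_force: [0.1, 0.5, -3.7]
width: 0.0087
```

```bash
python3 -m handwheel '[[[0,0,0.004,0,0,0],[0,0,0.008,0,0,0],[0,0,0.008,0,0,0]]]'
```

```text
time_s: 8.3
tcp_pos: [0.6093, 0.2094, 0.1913]
eef_rot: [0.0, 0.698, 0.716, 0.0]
ft_force: [-1.8, -1.3, 1.5]
width: 0.0091
```

```bash
python3 -m handwheel '[[[0,0,0.004,0,0,0],[0,0,0.008,0,0,0],[0,0,0.008,0,0,0]]]'
```

```text
time_s: 8.55
tcp_pos: [0.6094, 0.2094, 0.1909]
eef_rot: [0.001, 0.698, 0.716, 0.001]
ft_force: [-7.6, -1.9, 11.3]
width: 0.0093
```

```bash
python3 -m handwheel '[[[0,0,-0.008,0,0,0],[0,0,-0.008,0,0,0],[0,0,-0.008,0,0,0],[0,0,-0.008,0,0,0],[0,0,-0.008,0,0,0],[0,0,-0.008,0,0,0],[0,0,-0.008,0,0,0]]]' 0.13
python3 -m handwheel '[[[0,0,-0.04,0,0,0],[0,0,-0.1,0,0,0],[0,0,-0.2,0,0,0],[0,0,-0.32,0,0,0],[0,0,-0.44,0,0,0],[0,0,-0.54,0,0,0],[0,0,-0.6,0,0,0],[0,0,-0.6,0,0,0]]]'
python3 - <<'E'
from look import *
o=get_obs();print(o['joints'])
b=save('side','d4');a=save('wrist','w4');c=save('scene','s4')
cv2.imwrite('pics/w4b.png',cv2.cvtColor(np.hstack([cv2.resize(a,(530,400)),cv2.resize(b[160:290,110:240],(270,400))]),cv2.COLOR_RGB2BGR))
for cam in('side','wrist','scene'):
  for t in['tote','tote_bar','hook_mid','bolt_lug','bolt_fixed_lug','grip_bar','trigger_bar']:
    print(cam,t,[(np.round(d['xyz'],3).tolist(),round(d['confidence'],2)) for d in landmark_of(t,cam)])
E
```

```text
time_s: 9.13
tcp_pos: [0.6092, 0.2093, 0.19]
eef_rot: [-0.0, 0.698, 0.716, -0.0]
ft_force: [-0.0, -0.5, -0.1]
width: 0.0401
time_s: 9.8
tcp_pos: [0.6109, 0.2097, 0.3774]
eef_rot: [0.003, 0.698, 0.716, 0.004]
ft_force: [0.8, -0.4, 0.4]
width: 0.0401
[1.43885079e-01 2.91314807e-01 1.12635183e+00 2.02451108e-05
 1.71302599e+00 1.18694223e-01]
side tote [([0.353, -0.031, -0.0], 0.73), ([0.608, 0.213, 0.087], 0.64), ([0.335, 0.127, 0.003], 0.58)]
side tote_bar [([0.339, 0.129, 0.129], 0.92), ([0.354, -0.029, 0.084], 0.86), ([0.612, 0.211, 0.21], 0.61)]
side hook_mid [([0.61, 0.208, 0.208], 0.77)]
side bolt_lug [([0.614, 0.211, 0.086], 0.35)]
side bolt_fixed_lug [([0.63, -0.191, 0.285], 0.66), ([0.659, 0.098, 0.001], 0.58)]
side grip_bar [([0.609, -0.065, 0.274], 0.65)]
side trigger_bar [([0.615, -0.098, 0.27], 0.44)]
wrist tote [([0.356, -0.032, 0.006], 0.97), ([0.334, 0.126, -0.003], 0.74), ([0.608, 0.211, 0.085], 0.64)]
wrist tote_bar [([0.354, -0.038, 0.091], 0.89), ([0.334, 0.126, 0.125], 0.86), ([0.608, 0.208, 0.214], 0.82), ([0.658, 0.102, -0.003], 0.69)]
wrist hook_mid []
wrist bolt_lug []
wrist bolt_fixed_lug []
wrist grip_bar [([0.339, 0.408, -0.002], 0.57)]
wrist trigger_bar []
scene tote [([0.359, -0.032, 0.004], 0.73), ([0.339, 0.123, -0.003], 0.61), ([0.607, 0.209, 0.085], 0.6)]
scene tote_bar [([0.61, 0.211, 0.209], 0.86), ([0.335, 0.13, 0.122], 0.84), ([0.353, -0.034, 0.09], 0.62)]
scene hook_mid [([0.611, 0.209, 0.204], 0.73)]
scene bolt_lug [([0.628, -0.197, 0.282], 0.57), ([0.632, -0.16, 0.288], 0.5)]
scene bolt_fixed_lug [([0.63, -0.198, 0.282], 0.69)]
scene grip_bar [([0.61, -0.066, 0.273], 0.88), ([0.61, -0.097, 0.273], 0.24)]
scene trigger_bar [([0.612, -0.095, 0.274], 0.69)]
```

View pics/w4b.png

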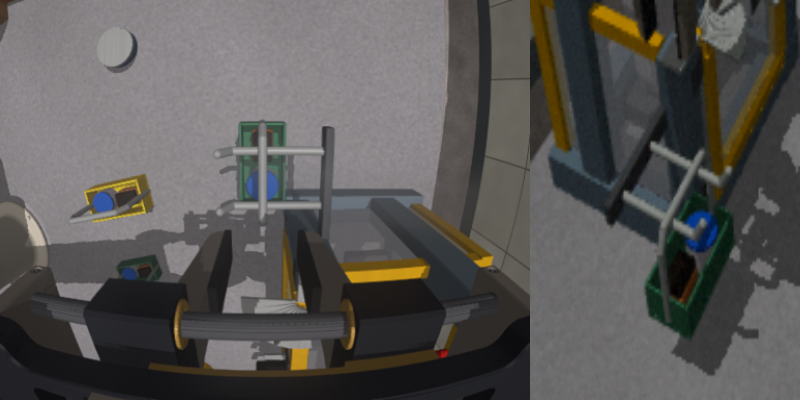

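The tote hangs on both prongs (wrist (262,150) and (262,205)) and the gripper is free. Next is the slide bolt: I'll travel there while turning the jaws to lie along y.

```bash
cat > to.py <<'E'
import sys
from cell import *
import numpy as np
from scipy.spatial.transform import Rotation as R
# world target x y z and yaw (deg) of jaw frame: tool down, tool x axis heading = yaw
def calc(t,yaw):
    o=get_obs();p=np.array(o['tcp_pos']);q=o['eef_rot'];r=R.from_quat([q[1],q[2],q[3],q[0]])
    c,s=np.cos(np.radians(yaw)),np.sin(np.radians(yaw))
    g=R.from_matrix(np.array([[c,s,0],[s,-c,0],[0,0,-1]]))
    print('shift',np.round(r.inv().apply(np.array(t)-p)/.3,3),'turn',np.round((r.inv()*g).as_rotvec()/np.pi,3),'yaw now',np.round(np.degrees(np.arctan2(*r.as_matrix()[[1,0],0])),1))
if __name__=='__main__':
    a=[float(v) for v in sys.argv[1:]];calc(a[:3],a[3])
E
python3 -m handwheel '[[[-0.03,0,0,0,0,-0.03],[-0.1,0,0,0,0,-0.07],[-0.2,0,0,0,0,-0.1],[-0.3,0.005,0,0,0,-0.14],[-0.42,0.01,0,0,0,-0.17],[-0.54,0.015,0,0,0,-0.21],[-0.66,0.02,0,0,0,-0.24],[-0.78,0.025,0,0,0,-0.28],[-0.9,0.03,0,0,0,-0.31],[-1,0.035,0,0,0,-0.35]]]' -0.74
python3 to.py 0.63 -0.185 0.33 181
```

```text
time_s: 11.83
tcp_pos: [0.627, -0.0928, 0.3704]
eef_rot: [0.0, 0.22, 0.976, -0.0]
ft_force: [-0.3, -0.2, 0.4]
width: 0.0801
shift [-0.141 -0.273  0.135] turn [-0.     0.    -0.147] yaw now 154.6
```

```bash
python3 -m handwheel '[[[-0.04,-0.07,0.01,0,0,-0.03],[-0.08,-0.15,0.03,0,0,-0.06],[-0.12,-0.22,0.06,0,0,-0.1],[-0.141,-0.265,0.09,0,0,-0.135],[-0.141,-0.273,0.12,0,0,-0.147],[-0.141,-0.273,0.135,0,0,-0.147],[-0.141,-0.273,0.135,0,0,-0.147]]]'
python3 - <<'E'
from look import *
o=get_obs();print(o['joints'])
a=save('wrist','w5');c=save('scene','s5');
cv2.imwrite('pics/w5b.png',cv2.cvtColor(np.hstack([cv2.resize(a,(500,375)),cv2.resize(c[190:310,190:286],(300,375))]),cv2.COLOR_RGB2BGR))
for cam in('wrist','scene'):
  for t in['bolt_lug','bolt_fixed_lug','grip_bar','trigger_bar']:
    print(cam,t,[(np.round(d['xyz'],3).tolist(),round(d['confidence'],2)) for d in landmark_of(t,cam)])
E
python3 to.py 0.63 -0.185 0.248 181
```

```text
time_s: 12.42
tcp_pos: [0.6295, -0.1822, 0.3283]
eef_rot: [-0.001, -0.007, 1.0, 0.001]
ft_force: [-0.9, 0.1, -1.1]
width: 0.0799
[-4.65833097e-01  3.27134821e-01  1.17661747e+00  2.38207020e-04
  1.64043419e+00 -2.04993310e+00]
wrist bolt_lug [([0.461, -0.336, -0.004], 0.75), ([0.635, -0.162, 0.286], 0.71)]
wrist bolt_fixed_lug [([0.63, -0.197, 0.285], 0.67)]
wrist grip_bar [([0.613, -0.066, 0.274], 0.95)]
wrist trigger_bar [([0.614, -0.102, 0.273], 0.89)]
scene bolt_lug [([0.629, -0.155, 0.288], 0.67)]
scene bolt_fixed_lug [([0.632, -0.199, 0.283], 0.7)]
scene grip_bar [([0.614, -0.064, 0.274], 0.57), ([0.664, -0.027, 0.001], 0.55)]
scene trigger_bar [([0.612, -0.096, 0.274], 0.5)]
shift [ 0.001 -0.009  0.274] turn [-0.     0.    -0.001] yaw now -179.1
```

View pics/w5b.png

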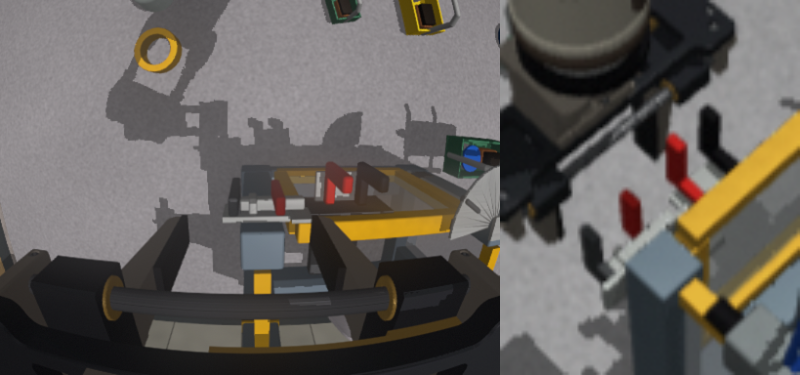

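The wrist view has the dark fixed lug at (237,195) and the red lug at (279,195), both between the fingers with the post behind. I'll descend and squeeze with the tool centred where the pair will be once drawn.

```bash
python3 -m handwheel '[[[0.012,-0.01,0.05,0,0,0],[0.012,-0.01,0.13,0,0,0],[0.012,-0.01,0.2,0,0,0],[0.012,-0.01,0.25,0,0,0],[0.012,-0.01,0.264,0,0,0],[0.012,-0.01,0.264,0,0,0]]]'
python3 -m handwheel '[[[0,0,0,0,0,0],[0,0,0,0,0,0],[0,0,0,0,0,0],[0,0,0,0,0,0],[0,0,0,0,0,0],[0,0,0,0,0,0],[0,0,0,0,0,0]]]' 1
python3 -m handwheel '[[[0,0,0,0,0,0],[0,0,0,0,0,0]]]'
```

```text
time_s: 13.42
tcp_pos: [0.6257, -0.1851, 0.2491]
eef_rot: [-0.001, -0.008, 1.0, 0.001]
ft_force: [0.1, -0.3, 0.2]
width: 0.0798
time_s: 14.0
tcp_pos: [0.6269, -0.185, 0.2513]
eef_rot: [0.001, -0.008, 1.0, 0.0]
ft_force: [0.7, 3.7, 3.9]
width: 0.0356
time_s: 14.17
tcp_pos: [0.6267, -0.1855, 0.251]
eef_rot: [0.0, -0.008, 1.0, -0.0]
ft_force: [1.0, 4.1, 3.5]
width: 0.027
```

```bash
python3 -m handwheel '[[[0,0,0,0,0,0],[0,0,0,0,0,0],[0,0,0,0,0,0]]]'
python3 -m handwheel '[[[0,0,0,0,0,0],[0,0,0,0,0,0],[0,0,0,0,0,0],[0,0,0,0,0,0]]]' -0.4
python3 -m handwheel '[[[0,0,-0.06,0,0,0],[0,0,-0.15,0,0,0],[0,0,-0.24,0,0,0],[0,0,-0.28,0,0,0],[0,0,-0.28,0,0,0]]]' -0.74
python3 - <<'E'
from look import *
a=save('wrist','w6');c=save('scene','s6')
cv2.imwrite('pics/w6b.png',cv2.cvtColor(np.hstack([cv2.resize(a[140:300,130:400],(500,375)),cv2.resize(c[190:310,190:286],(300,375))]),cv2.COLOR_RGB2BGR))
for cam in('wrist','scene'):
  for t in['bolt_lug','bolt_fixed_lug','grip_bar','trigger_bar']:
    print(cam,t,[(np.round(d['xyz'],3).tolist(),round(d['confidence'],2)) for d in landmark_of(t,cam)])
E
python3 to.py 0.612 -0.076 0.335 181
```

```text
time_s: 14.42
tcp_pos: [0.6267, -0.1855, 0.2509]
eef_rot: [0.0, -0.008, 1.0, -0.0]
ft_force: [1.8, 3.7, 4.6]
width: 0.0274
time_s: 14.75
tcp_pos: [0.6258, -0.186, 0.2497]
eef_rot: [-0.001, -0.007, 1.0, -0.0]
ft_force: [-0.4, -0.3, -0.5]
width: 0.0519
time_s: 15.17
tcp_pos: [0.6276, -0.1864, 0.3384]
eef_rot: [0.003, -0.007, 1.0, -0.002]
ft_force: [0.6, 0.2, 0.9]
width: 0.0796
wrist bolt_lug [([0.636, -0.18, 0.287], 0.91)]
wrist bolt_fixed_lug [([0.631, -0.196, 0.285], 0.97)]
wrist grip_bar [([0.618, -0.066, 0.273], 0.6)]
wrist trigger_bar [([0.614, -0.103, 0.273], 0.76), ([0.608, 0.212, 0.086], 0.6)]
scene bolt_lug [([0.627, -0.177, 0.287], 0.71)]
scene bolt_fixed_lug [([0.628, -0.197, 0.283], 0.92)]
scene grip_bar [([0.611, -0.064, 0.275], 0.96)]
scene trigger_bar [([0.615, -0.096, 0.274], 0.46), ([0.612, -0.066, 0.272], 0.33), ([0.458, -0.336, -0.003], 0.27)]
shift [ 0.042  0.365 -0.004] turn [ 0.    -0.    -0.001] yaw now -179.1
```

View pics/w6b.png

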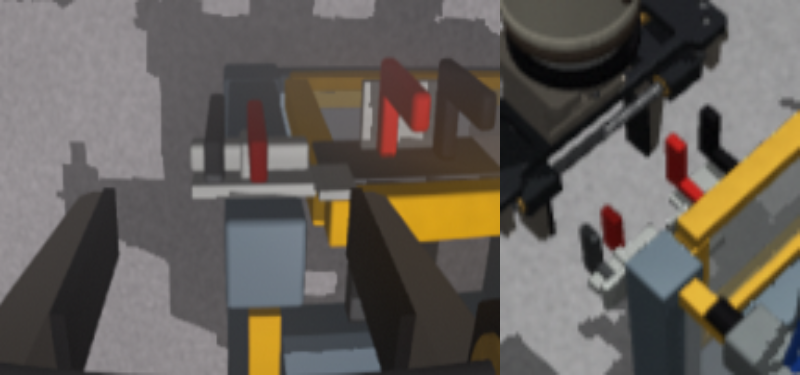

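The bolt is drawn: the fingers closed to 27.4 mm and the red lug has moved about 19 mm right, to (257,140) in the picture. Next I go over the grip and trigger bars.

```bash
python3 -m handwheel '[[[0.01,0.06,0,0,0,0],[0.02,0.16,0,0,0,0],[0.035,0.27,0,0,0,0],[0.045,0.345,0,0,0,0],[0.045,0.365,0,0,0,0],[0.045,0.365,0.05,0,0,0],[0.045,0.365,0.13,0,0,0],[0.045,0.365,0.22,0,0,0],[0.045,0.365,0.3,0,0,0],[0.045,0.365,0.316,0,0,0]]]'
python3 -m handwheel '[[[0,0,0,0,0,0],[0,0,0,0,0,0],[0,0,0,0,0,0],[0,0,0,0,0,0],[0,0,0,0,0,0],[0,0,0,0,0,0],[0,0,0,0,0,0],[0,0,0,0,0,0],[0,0,0,0,0,0]]]' 1
python3 -m handwheel '[[[0,0,0,0,0,0],[0,0,0,0,0,0]]]'
```

```text
time_s: 16.5
tcp_pos: [0.6089, -0.0761, 0.2345]
eef_rot: [-0.004, -0.007, 1.0, 0.001]
ft_force: [-0.6, 0.7, -0.1]
width: 0.0796
time_s: 17.25
tcp_pos: [0.6124, -0.0751, 0.242]
eef_rot: [0.002, -0.008, 1.0, 0.001]
ft_force: [-0.1, 2.9, 7.4]
width: 0.0303
time_s: 17.42
tcp_pos: [0.6124, -0.075, 0.2419]
eef_rot: [0.002, -0.008, 1.0, 0.0]
ft_force: [-0.0, 4.2, 5.9]
width: 0.0306
```

Both bars are squeezed to 30.6 mm, which is the stop. Now I'll work out the arc.

```bash
cat > arc.py <<'E'
import sys,numpy as np
# pose now at gate angle a0 (deg), tool yaw = 181-a0; rows for angles
def arc(a0,angs,y0=181,P0=(0.612,-0.0755),H=(0.661,0.0955)):
    r0=np.array(P0)-H
    R=lambda a:np.array([[np.cos(a),np.sin(a)],[-np.sin(a),np.cos(a)]])
    p=lambda d:R(np.radians(d))@r0+H
    y=np.radians(y0-a0);X=np.array([np.cos(y),np.sin(y)]);Y=np.array([np.sin(y),-np.cos(y)])
    for a in angs:
        d=(p(a)-p(a0))/.3;print(a,f'[{d@X:.3f},{d@Y:.3f},0,0,0,{(a-a0)/180:.3f}]',np.round(p(a),3))
arc(float(sys.argv[1]),[float(v) for v in sys.argv[2:]])
E
python3 arc.py 0 1 4 8 12 16; python3 arc.py 16 19 23 27 31 35 39 43 47 50; python3 arc.py 50 53 57 61 65 69 73 76 76
```

```text
1.0 [0.010,0.003,0,0,0,0.006] [ 0.609 -0.075]
4.0 [0.039,0.013,0,0,0,0.022] [ 0.6   -0.072]
8.0 [0.077,0.030,0,0,0,0.044] [ 0.589 -0.067]
12.0 [0.114,0.048,0,0,0,0.067] [ 0.578 -0.062]
16.0 [0.150,0.070,0,0,0,0.089] [ 0.567 -0.055]
19.0 [0.029,0.010,0,0,0,0.017] [ 0.559 -0.05 ]
23.0 [0.068,0.025,0,0,0,0.039] [ 0.549 -0.043]
27.0 [0.105,0.043,0,0,0,0.061] [ 0.54  -0.035]
31.0 [0.141,0.064,0,0,0,0.083] [ 0.531 -0.026]
35.0 [0.175,0.087,0,0,0,0.106] [ 0.523 -0.016]
39.0 [0.208,0.113,0,0,0,0.128] [ 0.515 -0.007]
43.0 [0.239,0.140,0,0,0,0.150] [0.509 0.004]
47.0 [0.267,0.170,0,0,0,0.172] [0.503 0.015]
50.0 [0.287,0.194,0,0,0,0.189] [0.499 0.023]
53.0 [0.029,0.010,0,0,0,0.017] [0.495 0.032]
57.0 [0.068,0.025,0,0,0,0.039] [0.491 0.043]
61.0 [0.105,0.043,0,0,0,0.061] [0.488 0.055]
65.0 [0.141,0.064,0,0,0,0.083] [0.485 0.068]
69.0 [0.175,0.087,0,0,0,0.106] [0.484 0.08 ]
73.0 [0.208,0.113,0,0,0,0.128] [0.483 0.092]
76.0 [0.231,0.133,0,0,0,0.144] [0.483 0.102]
76.0 [0.231,0.133,0,0,0,0.144] [0.483 0.102]
```

```bash
python3 -m handwheel '[[[0.01,0.003,0,0,0,0.006],[0.039,0.013,0,0,0,0.022],[0.077,0.03,0,0,0,0.044],[0.114,0.048,0,0,0,0.067],[0.15,0.07,0,0,0,0.089],[0.15,0.07,0,0,0,0.089],[0.15,0.07,0,0,0,0.089]]]'
python3 - <<'E'
from look import *
c=save('scene','s7')
for t in['grip_bar','trigger_bar']:
    print(t,[(np.round(d['xyz'],3).tolist(),round(d['confidence'],2)) for d in landmark_of(t,'scene')])
E
```

```text
time_s: 18.0
tcp_pos: [0.5667, -0.0555, 0.242]
eef_rot: [0.002, 0.131, 0.991, -0.0]
ft_force: [0.1, 1.1, 6.3]
width: 0.0307
grip_bar [([0.568, -0.048, 0.274], 0.75), ([0.607, 0.207, 0.081], 0.49), ([0.607, 0.209, 0.204], 0.48)]
trigger_bar [([0.562, -0.064, 0.275], 0.62)]
```

The gate is following at about 16° with low force. I'll continue over the detent.

```bash
python3 -m handwheel '[[[0.029,0.01,0,0,0,0.017],[0.068,0.025,0,0,0,0.039],[0.105,0.043,0,0,0,0.061],[0.141,0.064,0,0,0,0.083],[0.175,0.087,0,0,0,0.106],[0.208,0.113,0,0,0,0.128],[0.239,0.14,0,0,0,0.15],[0.267,0.17,0,0,0,0.172],[0.287,0.194,0,0,0,0.189],[0.287,0.194,0,0,0,0.189]]]'
```

```text
time_s: 18.98
tcp_pos: [0.4968, 0.0229, 0.242]
eef_rot: [-0.0, 0.416, 0.909, -0.002]
ft_force: [-8.0, -6.1, 11.2]
width: 0.0301
```

```bash
python3 -m handwheel '[[[0.029,0.01,0,0,0,0.017],[0.068,0.025,0,0,0,0.039],[0.105,0.043,0,0,0,0.061],[0.141,0.064,0,0,0,0.083],[0.175,0.087,0,0,0,0.106],[0.208,0.113,0,0,0,0.128],[0.231,0.133,0,0,0,0.144],[0.231,0.133,0,0,0,0.144],[0.231,0.133,0,0,0,0.144]]]'
python3 - <<'E'
from look import *
c=save('scene','s8');b=save('side','d8')
cv2.imwrite('pics/f8.png',cv2.cvtColor(np.hstack([cv2.resize(c[100:340,160:400],(400,400)),cv2.resize(b[60:300,90:330],(400,400))]),cv2.COLOR_RGB2BGR))
for cam in('scene','side'):
  for t in['grip_bar','trigger_bar','tote_bar','tape_roll','jar','polish_tin']:
    print(cam,t,[(np.round(d['xyz'],3).tolist(),round(d['confidence'],2)) for d in landmark_of(t,cam)])
print(get_obs()['joints'],get_obs()['tcp_pos'])
E
```

```text
time_s: 19.73
tcp_pos: [0.4808, 0.1016, 0.242]
eef_rot: [-0.001, 0.609, 0.793, -0.002]
ft_force: [-14.4, -2.2, 15.2]
width: 0.0304
scene grip_bar [([0.491, 0.105, 0.271], 0.69)]
scene trigger_bar [([0.472, 0.098, 0.272], 0.48)]
scene tote_bar [([0.335, 0.129, 0.124], 0.95), ([0.356, -0.031, 0.089], 0.86), ([0.608, 0.212, 0.211], 0.72)]
scene tape_roll [([0.458, -0.333, -0.001], 0.91), ([0.664, -0.029, -0.002], 0.65)]
scene jar [([0.349, -0.344, -0.001], 0.62)]
scene polish_tin [([0.336, 0.41, 0.0], 0.5)]
side grip_bar [([0.49, 0.104, 0.275], 0.58)]
side trigger_bar [([0.473, 0.097, 0.273], 0.38)]
side tote_bar [([0.356, -0.03, 0.084], 0.9), ([0.338, 0.13, 0.128], 0.77), ([0.61, 0.214, 0.209], 0.69)]
side tape_roll [([0.461, -0.332, -0.001], 0.92)]
side jar [([0.35, -0.344, 0.003], 0.83)]
side polish_tin [([0.34, 0.406, 0.004], 0.69)]
[-3.81113518e-02 -7.64526125e-02  1.78494317e+00 -1.30120230e-03
  1.43787031e+00 -2.98628688e-01] [0.48083744 0.10123717 0.24198027]
```

View pics/f8.png

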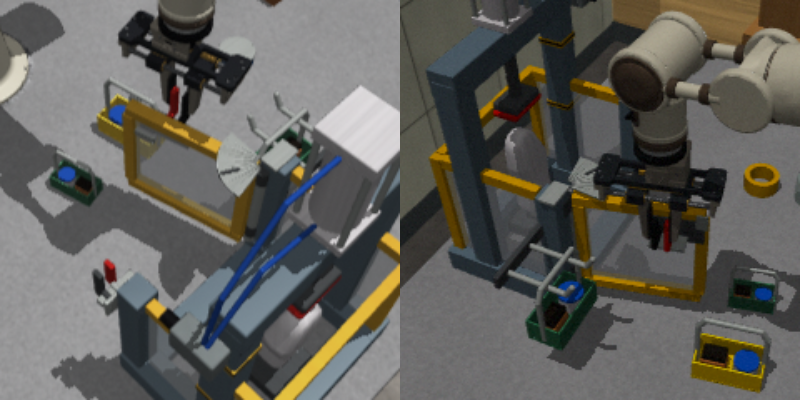

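The gate stands wide open at about 76° (1.33 rad), with both bars still pinched. The tote is on its hook and the bystanders haven't moved. I'll ease the roughly 15 N of radial strain slightly, then check the hold.

```bash
python3 -m handwheel '[[[0,0.004,-0.002,0,0,0],[-0.002,0.008,-0.004,0,0,0],[-0.002,0.008,-0.004,0,0,0],[-0.002,0.008,-0.004,0,0,0],[-0.002,0.008,-0.004,0,0,0],[-0.002,0.008,-0.004,0,0,0],[-0.002,0.008,-0.004,0,0,0],[-0.002,0.008,-0.004,0,0,0]]]'
python3 - <<'E'
from look import *
for cam in('scene','side'):
  camera(cam)
  for t in['grip_bar','trigger_bar','tote','bolt_lug']:
    print(cam,t,[(np.round(d['xyz'],3).tolist(),round(d['confidence'],2)) for d in landmark_of(t,cam)])
o=get_obs();print(o['width'],o['ft_force'],o['time_s'])
E
```

```text
time_s: 21.1
tcp_pos: [0.4809, 0.1014, 0.242]
eef_rot: [-0.004, 0.609, 0.793, -0.004]
ft_force: [-23.6, -2.5, 16.1]
width: 0.0305
scene grip_bar [([0.488, 0.103, 0.274], 0.69)]
scene trigger_bar [([0.469, 0.101, 0.274], 0.47)]
scene tote [([0.339, 0.125, -0.004], 0.98), ([0.358, -0.03, 0.002], 0.83), ([0.609, 0.208, 0.085], 0.58), ([0.658, 0.095, 0.001], 0.53)]
scene bolt_lug [([0.628, -0.177, 0.289], 0.49), ([0.467, 0.1, 0.276], 0.48), ([0.489, 0.103, 0.276], 0.35)]
side grip_bar [([0.49, 0.102, 0.275], 0.77)]
side trigger_bar [([0.472, 0.1, 0.27], 0.58)]
side tote [([0.354, -0.032, -0.002], 0.94), ([0.61, 0.212, 0.089], 0.75), ([0.333, 0.127, 0.002], 0.72)]
side bolt_lug []
0.0307124590389272 [-23.422631    -2.6582621   15.69009371] 21.6
```

The force rose to 23 N, so the correction should go the other way, outward. I'll apply that.

```bash
python3 -m handwheel '[[[0.001,-0.005,-0.003,0,0,0],[0.003,-0.012,-0.005,0,0,0],[0.004,-0.017,-0.007,0,0,0],[0.004,-0.017,-0.007,0,0,0],[0.004,-0.017,-0.007,0,0,0],[0.004,-0.017,-0.007,0,0,0],[0.004,-0.017,-0.007,0,0,0],[0.004,-0.017,-0.007,0,0,0],[0.004,-0.017,-0.007,0,0,0]]]'
```

```text
time_s: 22.35
tcp_pos: [0.4807, 0.1009, 0.242]
eef_rot: [0.0, 0.609, 0.793, -0.0]
ft_force: [5.4, -1.6, -7.3]
width: 0.0307
```

The strain is down to a few newtons, and the gate is held wide open with no drift. Handing in.

```bash
python3 -c "
from cell import *
print(sign_off())"
```

```text
the job is handed in; nothing more can be done
None
```

The job is done and handed in at about 22.4 s, with the gripper still holding the gate wide open.

- **Tote:** I hung the larger green tote by its handle on both prongs of the hook and let go. Later network checks put its bar at (0.61, 0.21, 0.21), which is the rest point.
- **Slide bolt:** I squeezed it until the fingers stopped at 27.4 mm over both lugs (28 mm means drawn). The red lug moved about 19 mm and stayed there in the scene camera check.
- **Gate:** I squeezed the trigger to its stop (30.6 mm over both bars). I then swung the gate over the detent to about 76° (1.33 rad), worked out from the bar positions, against the 1.15 rad needed.
- **Bystanders:** The tape roll, jar and polish tin were found where they started, to within measurement error.

My first attempt to ease the strain on the held gate went the wrong way and raised the sideways force to 23 N. I reversed it, and the last reading was about 9 N in total. I took no picture after that last adjustment. The measured tool position and finger opening had stayed the same.

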